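Dock the steel pot and snap the lever latch across

TASK

Push the empty straight-sided steel pot along the counter all the way into the open mouth of the blue dock until it sits against the dock's back, then push the dock's red-knobbed lever over past its centre so that it snaps across the mouth and locks the pot in. Only touch and push: never lift or tip the pot, and leave everything else on the counter where it stands.

Things in the scene. Friction and masses are not known exactly. Their poses are not given: they have to be found in the camera images.
- pot: Empty straight-sided round steel pot, 110 mm outside diameter, 70 mm high, open top, wall 3 mm, 0.25 to 0.45 kg, slides on the counter. Origin: centre of its underside.
- dock: Low blue metal dock fixed to the counter: side walls 12 mm thick, 36 mm high, funnel to a back wall with a black strip. Origin: on the counter, where the centre of a fully home pot stands. The pot enters at the -x side and travels along the dock's +x axis. Inner faces: sides at y = 83 mm either way at the mouth (x = -65 mm), 54 mm at x = +22 mm; back wall at x = +55 mm.
- lever (a joint): Over-centre spring lever, turns level, counter-clockwise from above as it grows. 0 = open: arm points out of the mouth, 0.23 rad to the +y side of the dock's -x axis. 1.8 rad = shut: arm points along the dock's -y, 4 mm ahead of a home pot. The spring drives it from the centre (0.9) to either stop, at most 2.5 N at the knob. Arm: dark bar, 12 mm wide, 39 to 53 mm above the counter.
- lever_knob (a point): Centre of the red ball (24 mm diameter, 85 mm above the counter) on top of a red upright post (18 mm diameter, from the arm at 53 mm up to the ball) at the lever's free end, 100 mm from the pivot.
- ramekin: White ceramic cup, 64 mm wide, 45 mm high, beside the dock; leave alone. Origin: centre of its underside.
- jar: Amber glass jar with green cap, 56 mm wide, 85 mm high, near the dock; leave alone. Origin: centre of its underside.
- fruit_bowl: Steel bowl heaped with peaches, 196 mm wide, 106 mm high; leave alone. Origin: centre of its underside.
- peach: Single peach, 66 mm wide, on the fixed green cutting board; leave alone. Origin: its underside.
- spoon: Wooden spoon lying on the green cutting board; leave alone. Origin: on its underside.
- bottle: Clear bottle, 64 mm wide, 190 mm high, standing farther off; leave alone. Origin: centre of its underside.
- lever_pivot (a point): The lever's upright pivot axis, 46 mm above the counter, at the mouth's +y corner: x = -65 mm, y = +90 mm in the dock's frame. Steel hub 30 mm across, its top 55 mm above the counter; a small brass spring strut joins its tail to a short post outside the dock.
Mind the look-alikes: they are no part of the job. What is shaped like the pot but green, orange or yellow is not meant.

How it is judged:
By the outcome, as a careful person would: the job done as asked, in the order asked, and still so for the second after the job is handed in, with the robot touching nothing.
It also fails if it takes over 54 s, if anything falls off the work surface, if the arm or the gripper's body presses on something with over 40 N, if the wrist force passes 120 N, or if a joint passes its speed limit or range.

ROBOT

A 6-joint arm with a two-finger parallel gripper is mounted at the origin on the work surface. World frame = base frame: x ahead of the robot, y to its left, z up, the work surface at z = 0. Lengths are in mm, angles in rad, forces in N, time in s.
With the tool pointing down it reaches from about 275 to 750 mm from the base axis. Payload 10.2 kg.
Tool frame: the origin (TCP) lies midway between the tips of the shut fingers; the grasp point (between the pads) lies 19 mm behind it (bot.grip_point_offset is the distance from the TCP to the grasp point, in mm); z points along the fingers, y is the direction in which the jaws open and shut (so a half turn about z gives the same grasp; the last joint's range is limited). The gripper opens to 85 mm and grips with 20 to 120 N. Pads are 22 mm wide; open, the fingers measure 114 mm over their backs; the gripper's body (76 mm by 85 mm) begins 54 mm behind the grasp point. The pads swing forward as they close: fully open they stand 13 mm farther back than shut.
Start: joints at [-1.376, 0.313, 1.498, -0, 1.331, -0.223], TCP at [213.007, -479.853, 192.794] pointing down, gripper open.
Joint ranges: [-2.94, 2.94], [-0.97, 2.17], [0.19, 2.56], [-1.23, 4.37], [0.02, 3.11], [-2.88, 2.88]. Speed limits (rad/s): [2.39, 2.39, 3.01, 3.14, 3.14, 3.14].

INTERFACE

Orientations are given as a unit quaternion [x, y, z, w].
In Python, from station import status, imaging, ticket, bot gives the robot as it stands. The module is installed in compiled form; this text tells all that it offers.
- The arm moves only by the shell command python3 -m handwheel 'ROWS'. ROWS is JSON, a list of rows, each a list of 3 entries, a list of its own where there are three numbers: the shift along the world's x, y, z in mm, then the turn, a rotation vector about the world's x, y, z in degrees, then the closure, from -1 (fully open) to 1 (shut). A call has 1 to 12 rows; each row shifts and turns the commanded pose from where the row before left it; what a row does not reach is not made up. A row lasts 1/10 s, in which the tool goes at most 50 mm and 8.59 degrees, less where a joint would pass 70% of its speed; a pose out of reach is approached as far as the arm can. A call is refused whole if a number of a shift passes 50 or a number of a turn 8.59, either way. A call with a gripper value outside its range is refused whole. The fingers move at their own pace and stop on an object; the grip force is fixed at half the most. Time passes only in rows, so rows that do not move let the fingers close. It gives the time, the measured TCP pose, the force and the opening at its end, in the units of the state.
- status.get_obs(): the state, without advancing time (a new reading comes with each control period).
- imaging.get_image(name): name is "scene" or "top"; returns (picture, depth): 480x640x3 uint8, red, green, blue; 480x640 float32, mm along the optical axis (not along the pixel's ray), 0 where there is no reading.
- imaging.camera_model(name): a dict with "intrinsics" (3x3 intrinsics, pixels), "R" (3x3) and "t" (3): a world point X has camera coordinates R X + t. Camera axes: x right, y down, z forward; pixel columns grow to the right and rows downward; lengths in mm; the calibration is good to about 2 mm. A picture is of the moment at which its call begins. camera_model takes no time and is no camera call.
- ticket.hand_in(): hands the job in, once; it reports no verdict.
The state is a dict: "time": time; "joint_pos": joint angles; "joint_vel": joint speeds; "effort": joint torques, N m; "tcp_pos": TCP position; "orientation": TCP orientation; "contact_force": force on the tool from outside, world axes, zero at the start; "ft_torque": the same for the moment, N m; "opening": finger opening in mm.
Only numpy, scipy, OpenCV 4.12 (cv2) and the standard library are available. Lean on these libraries where they do the work, as an engineer would, in place of code of your own. Each camera call takes 0.05 s, during which the arm holds its last target.

## Working session

There is one attempt and no reset: what is moved stays moved. The work goes in short steps, Python scripts to look and compute and a shell command to move; the robot and the scene stay as the last step left them, time stands still between calls to the robot, and variables do not carry over. Pictures are saved under pics/ and viewed, and the job is handed in when it is done.

```bash
mkdir -p pics; python3 - <<'E'
from station import status, imaging
import cv2,numpy as np
for n in("scene","top"):
    p,d=imaging.get_image(n); cv2.imwrite(f"pics/{n}0.png",p[:,:,::-1]); np.save(f"pics/{n}0.npy",d)
    m=imaging.camera_model(n); print(n,m)
o=status.get_obs();print(o)
E
```

```text
scene {'intrinsics': array([[499.11117196,   0.        , 321.33179167],
       [  0.        , 499.11117196, 249.21289535],
       [  0.        ,   0.        ,   1.        ]]), 'R': array([[ 8.01913458e-01,  5.97440168e-01,  2.27252542e-04],
       [ 4.97050439e-01, -6.66954307e-01, -5.55079106e-01],
       [-3.31474987e-01,  4.45238361e-01, -8.31797532e-01]]), 't': array([-446.18051113, -230.69314236, 1441.21431868])}
top {'intrinsics': array([[608.68497196,   0.        , 323.19448876],
       [  0.        , 608.68497196, 232.88963623],
       [  0.        ,   0.        ,   1.        ]]), 'R': array([[ 0.01351592, -0.99989152, -0.00585406],
       [-0.99732537, -0.0130602 , -0.07191347],
       [ 0.07182921,  0.00681038, -0.9973937 ]]), 't': array([   7.33763918,  516.740147  , 1769.09117323])}
{'time': 0.1, 'joint_pos': array([-1.37642533e+00,  3.13388615e-01,  1.49832296e+00,  7.88338365e-06,
        1.33097634e+00, -2.23417454e-01]), 'joint_vel': array([-0.00104453, -0.00203239, -0.00141881,  0.00097483, -0.00024195,
        0.00100253]), 'effort': array([ 2.53748563e-03, -4.12898076e+01, -2.60143697e+01, -1.88502140e-04,
        3.05728085e-03, -1.89400333e-05]), 'tcp_pos': array([ 212.94660025, -479.59984621,  192.30946097]), 'orientation': array([ 9.78260874e-01,  2.07377341e-01,  1.17810226e-05, -5.47515235e-04]), 'contact_force': array([ 0.36346595, -0.12317726,  0.11238929]), 'ft_torque': array([-0.01859535,  0.00940409, -0.01118695]), 'opening': 85.27914726088581}
```

View pics/scene0.png

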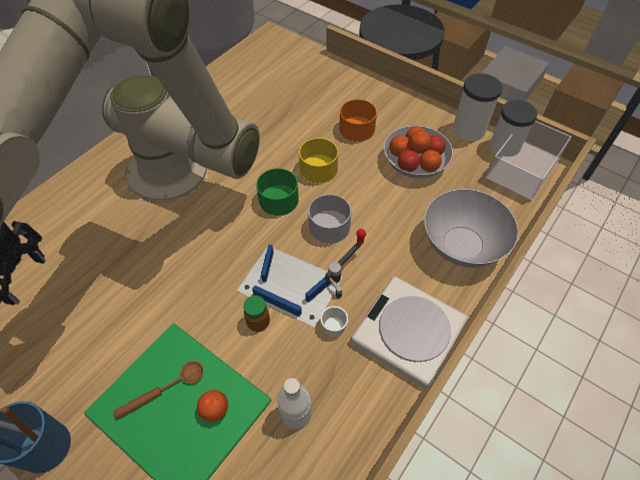

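View pics/top0.png

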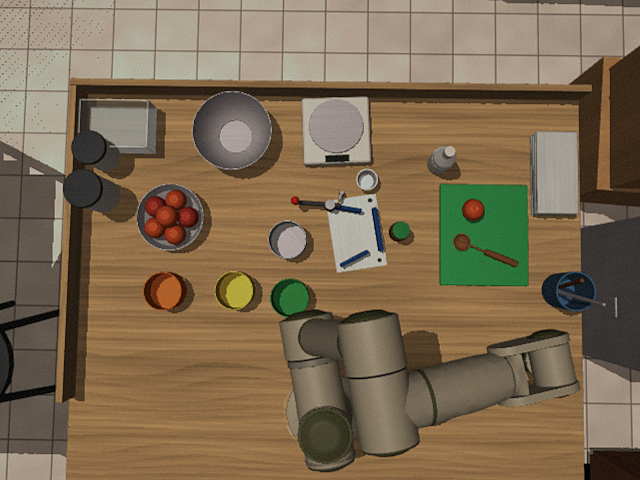

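```bash
python3 - <<'E'
import cv2
p=cv2.imread("pics/top0.png")
c=p[165:285,260:420]; cv2.imwrite("pics/c1.png",cv2.resize(c,None,fx=5,fy=5,interpolation=cv2.INTER_CUBIC))
p=cv2.imread("pics/scene0.png")
c=p[185:345,230:390]; cv2.imwrite("pics/c2.png",cv2.resize(c,None,fx=3.75,fy=3.75,interpolation=cv2.INTER_CUBIC))
E
```

```text
(no output)
```

View pics/c1.png

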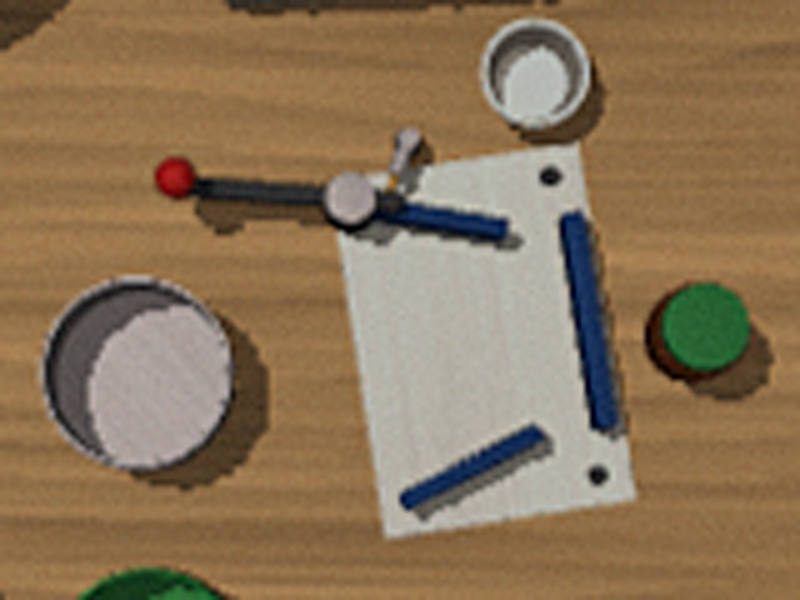

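View pics/c2.png

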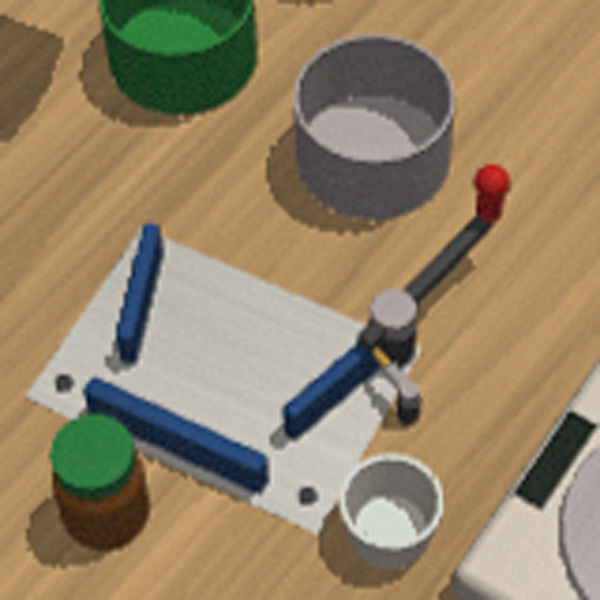

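```bash
cat > h.py <<'E'
import numpy as np
from station import imaging
def w(cam,u,v,z):
    m=imaging.camera_model(cam);K=m["intrinsics"];R=m["R"];t=m["t"]
    r=R.T@np.linalg.solve(K,[u,v,1]);C=-R.T@t
    return C+r*(z-C[2])/r[2]
E
python3 - <<'E'
from h import *
f=lambda x,y,z:w("top",260+x/5-.4,165+y/5-.4,z)
g=lambda x,y,z:w("scene",230+x/3.75-.4,185+y/3.75-.4,z)
P=lambda n,a:print(n,a.round(1))
P("pot",f(138,373,70));P("potL",f(43,373,70));P("potR",f(233,373,70))
P("pot sc",g(374,104,70))
hub=f(351,198,55);P("hub",hub);P("hub sc",g(394,309,55))
kn=f(176,177,85);P("knob",kn);P("knob sc",g(492,182,85))
a=f(570,213,36);b=f(608,430,36);P("back",a);P("back",b)   # back wall top centreline ends
P("jar",f(706,326,85)); P("ram",f(536,74,45))
s=f(405,500,36);e=f(540,432,36);P("sideS",s);P("sideE",e);P("sN",f(385,212,36));P("eN",f(508,230,36))
d=(b-a)[:2];d/=np.linalg.norm(d);y=-d; x=np.array([y[1],-y[0]])
ang=np.arctan2(x[1],x[0]);print("ang",np.degrees(ang))
# dock origin from hub
print("O from hub",hub[:2]+65*x-90*y, "O from back",((a+b)/2)[:2]-61*x)
v=(kn-hub)[:2];print(np.linalg.norm(v),np.degrees(np.arctan2(v[1],v[0])), "-x dir ang - .23:",np.degrees(ang+np.pi-0.23))
E
```

```text
pot [493.5 116.2  70. ]
potL [492.8 170.4  70. ]
potR [494.2  62.1  70. ]
pot sc [500.4 109.   70. ]
hub [597.3  -4.   55. ]
hub sc [601.5  -7.2  55. ]
knob [604.4  95.6  85. ]
knob sc [606.1  93.6  85. ]
back [ 592.4 -131.9   36. ]
back [ 466.  -154.8   36. ]
jar [ 523.4 -205.5   85. ]
ram [ 672.4 -110.8   45. ]
sideS [423.9 -37.6  36. ]
sideE [ 464.4 -115.4   36. ]
sN [591.6 -24.   36. ]
eN [581.9 -95.8  36. ]
ang -79.68463349149185
O from hub [520.3474526  -84.04600229] O from back [518.2833342  -83.33742357]
99.88175643347168 85.90515123430876 -x dir ang - .23: 87.1373372204992
```

Candidates for the pot (top picture): steel pot (288,240), green (291,298), yellow (235,290), orange (165,291), wide steel bowl (232,130). The close crop confirms the grey straight-sided one at (288,240), with its rim measured at 108 mm against 110 mm. The dock origin is about (520,-84) with its +x axis at -80°. The open lever measures 99.9 mm long, against 100 mm.

```bash
python3 -m handwheel '[[[10,30,5],[0,0,6.5],-0.4],[[10,34,5],[0,0,6.5],-0.4],[[13,34,5],[0,0,6.5],-0.4],[[13,34,5],[0,0,6.5],-0.4],[[13,34,0],[0,0,6.5],-0.4],[[13,34,0],[0,0,6.5],-0.4],[[13,34,0],[0,0,6.5],-0.4],[[13,34,0],[0,0,6.5],-0.4],[[13,34,0],[0,0,6],-0.4],[[13,34,0],[0,0,6],-0.4],[[13,34,0],[0,0,6],-0.4],[[13,34,0],[0,0,6],-0.4]]'
python3 -m handwheel '[[[13,34,0],[0,0,0],-0.4],[[13,34,0],[0,0,0],-0.4],[[13,34,0],[0,0,0],-0.4],[[13,34,0],[0,0,0],-0.4],[[13,34,0],[0,0,0],-0.4],[[13,34,0],[0,0,0],-0.4],[[13,34,0],[0,0,0],-0.4],[[13,34,0],[0,0,0],-0.4],[[0,0,0],[0,0,0],-0.4]]'
```

```text
time: 1.3
tcp_pos: [363.1, -74.3, 212.7]
orientation: [0.642, 0.767, -0.0, -0.0]
contact_force: [-0.7, 0.3, 0.7]
opening: 60.0
time: 2.2
tcp_pos: [467.3, 199.0, 212.0]
orientation: [0.642, 0.767, -0.0, -0.001]
contact_force: [0.1, -0.4, -0.6]
opening: 59.7
```

```bash
python3 -m handwheel '[[[6,4,-40],[0,0,0],-0.4],[[6,4,-40],[0,0,0],-0.4],[[0,0,-45],[0,0,0],-0.4],[[0,0,-40],[0,0,0],-0.4],[[0,0,0],[0,0,0],-0.4]]'
python3 - <<'E'
from station import imaging
import cv2
for n,b in(("top",(150,180,270,240)),("scene",(240,100,200,150))):
    p,_=imaging.get_image(n);p=p[:,:,::-1]
    x,y,W,H=b if n=="scene" else (230,150,200,150)
    cv2.imwrite(f"pics/{n}1.png",cv2.resize(p[y:y+H,x:x+W],None,fx=4,fy=4,interpolation=cv2.INTER_CUBIC))
E
```

```text
time: 2.7
tcp_pos: [475.6, 203.0, 43.5]
orientation: [0.643, 0.766, -0.004, -0.003]
contact_force: [0.8, 0.0, 0.7]
opening: 59.8
```

View pics/top1.png

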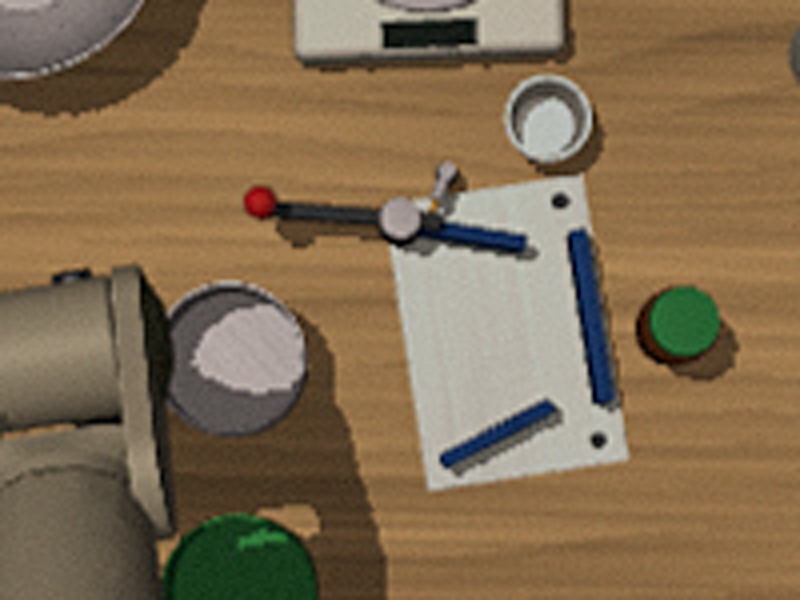

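View pics/scene1.png

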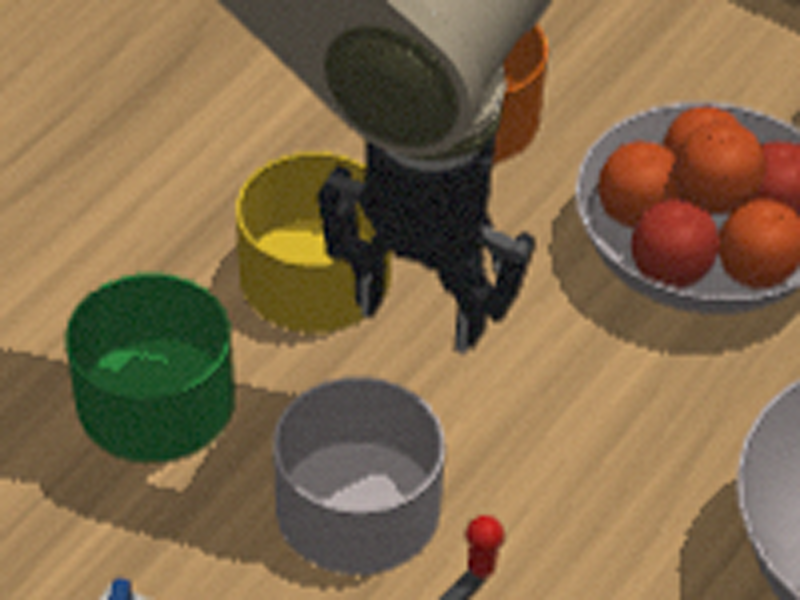

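The pictures show the fingers in free space behind the grey pot (scene crop pot 358,470; fingertips 368,305 and 465,340). The yellow and green pots are clear, and the lever is still open.

```bash
python3 -m handwheel '[[[2,0,-16],[0,0,0],-0.4],[[2,-2,-15],[0,0,0],-0.4],[[2,-10,0],[0,0,0],-0.4],[[2,-10,0],[0,0,0],-0.4],[[1,-8,0],[0,0,0],-0.4],[[1,-8,0],[0,0,0],-0.4],[[1,-8,0],[0,0,0],-0.4],[[0,0,0],[0,0,0],-0.4]]'
python3 - <<'E'
from station import imaging
import cv2
for n in("top","scene"):
    p,_=imaging.get_image(n);p=p[:,:,::-1]
    x,y,W,H=(240,150,200,150)
    cv2.imwrite(f"pics/{n}2.png",cv2.resize(p[y:y+H,x:x+W],None,fx=4,fy=4,interpolation=cv2.INTER_CUBIC))
E
```

```text
time: 3.6
tcp_pos: [490.4, 157.1, 17.1]
orientation: [0.644, 0.765, 0.0, 0.0]
contact_force: [0.3, 0.6, -0.6]
opening: 60.0
```

View pics/scene2.png

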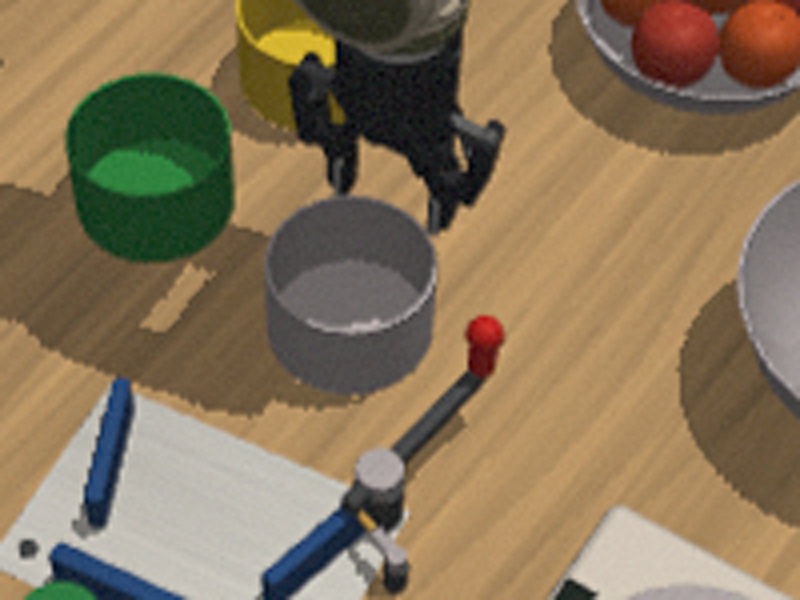

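View pics/top2.png

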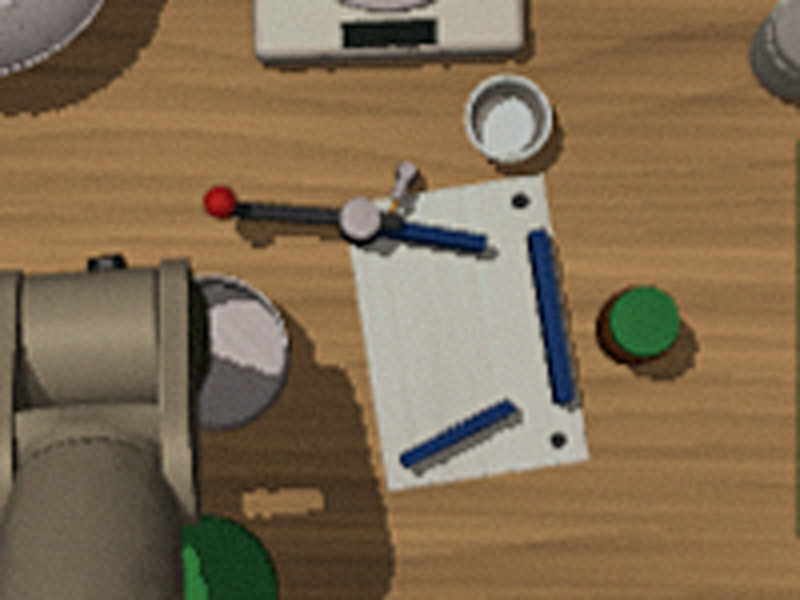

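The pot is in contact (its right rim moved from 306.6 to 312.5 px) and cradled between both fingers, 57 mm ahead of the TCP. Now push it to the mouth.

```bash
python3 -m handwheel '[[[1.2,-10,0],[0,0,0],-0.4],[[1.2,-12,0],[0,0,0],-0.4],[[1.2,-12,0],[0,0,0],-0.4],[[1.2,-12,0],[0,0,0],-0.4],[[1.2,-12,0],[0,0,0],-0.4],[[1.2,-12,0],[0,0,0],-0.4],[[1.2,-12,0],[0,0,0],-0.4],[[1.2,-10,0],[0,0,0],-0.4],[[1.2,-8,0],[0,0,0],-0.4],[[1.2,-5,0],[0,0,0],-0.4],[[0,0,0],[0,0,0],-0.4]]'
cat > snap.py <<'E'
import sys,cv2
from station import imaging
i=sys.argv[1]
for n in("top","scene"):
    p,_=imaging.get_image(n);p=p[:,:,::-1]
    x,y,W,H=(250,150,200,150) if n=="top" else (220,190,200,150)
    cv2.imwrite(f"pics/{n}{i}.png",cv2.resize(p[y:y+H,x:x+W],None,fx=4,fy=4,interpolation=cv2.INTER_CUBIC))
E
python3 snap.py 3
```

```text
time: 4.8
tcp_pos: [502.2, 52.5, 16.8]
orientation: [0.643, 0.766, -0.0, 0.0]
contact_force: [-0.3, 0.5, 0.6]
opening: 59.9
```

View pics/scene3.png

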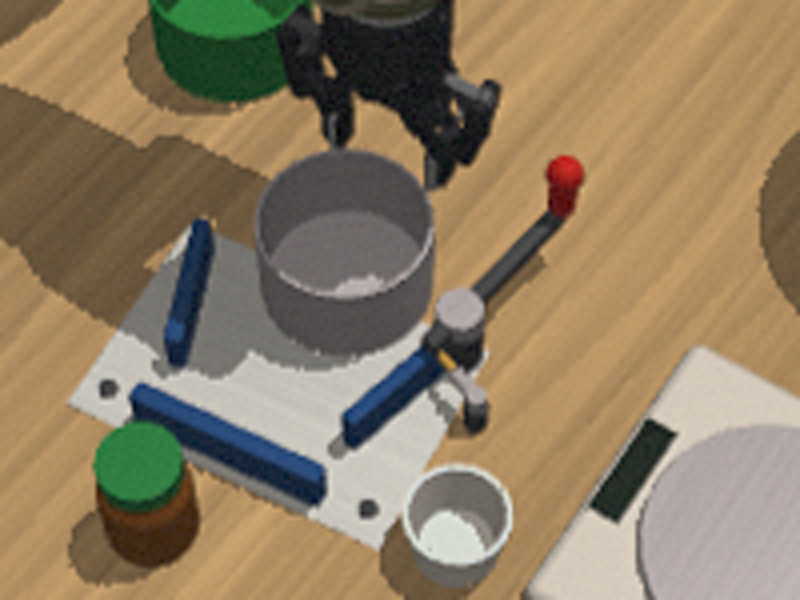

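View pics/top3.png

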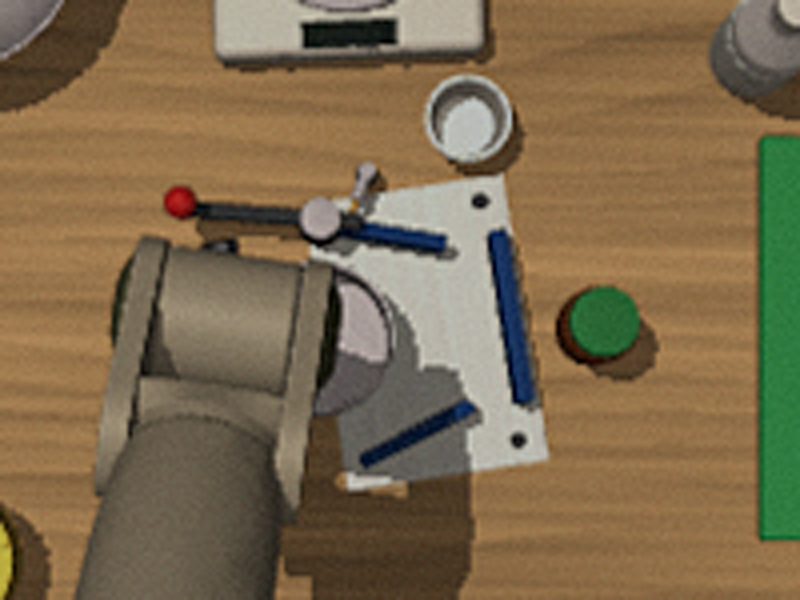

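```bash
python3 -m handwheel '[[[1,-8,0],[0,0,0],-0.4],[[1,-9,0],[0,0,0],-0.4],[[1,-9,0],[0,0,0],-0.4],[[1,-9,0],[0,0,0],-0.4],[[1,-8,0],[0,0,0],-0.4],[[1,-7,0],[0,0,0],-0.4],[[0.5,-5,0],[0,0,0],-0.4],[[0.5,-5,0],[0,0,0],-0.4],[[0.5,-4,0],[0,0,0],-0.4],[[0,0,0],[0,0,0],-0.4]]'
python3 snap.py 4
```

```text
time: 5.9
tcp_pos: [509.6, -11.4, 16.8]
orientation: [0.643, 0.766, -0.0, 0.0]
contact_force: [1.1, 0.3, 0.2]
opening: 60.0
```

View pics/scene4.png

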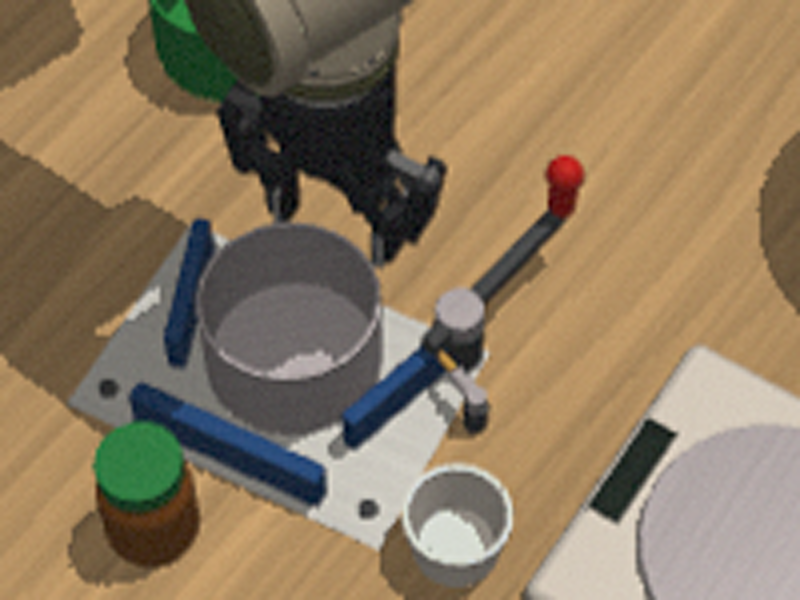

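View pics/top4.png

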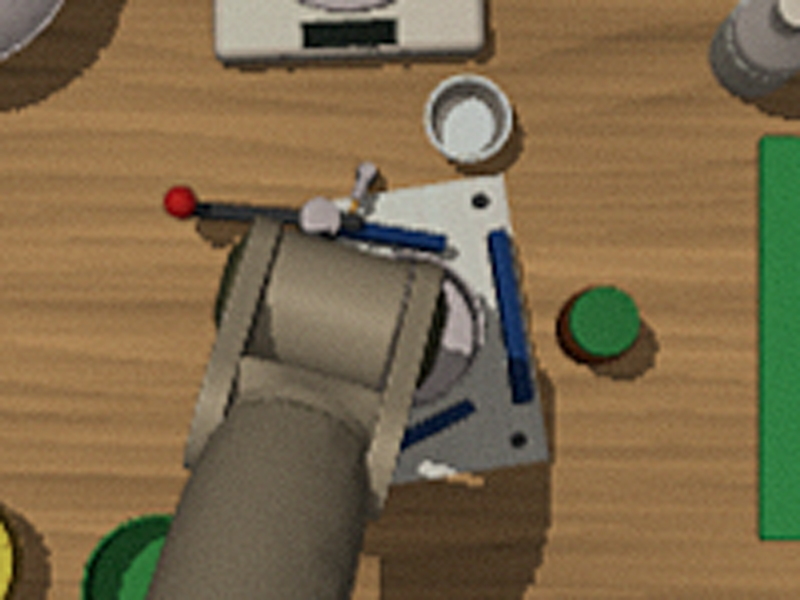

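```bash
python3 -m handwheel '[[[0.5,-4,0],[0,0,0],-0.4],[[0.5,-4,0],[0,0,0],-0.4],[[0.5,-3,0],[0,0,0],-0.4],[[0,0,0],[0,0,0],-0.4]]'
python3 -m handwheel '[[[0,-2,0],[0,0,0],-0.4],[[0,-1,0],[0,0,0],-0.4],[[0,0,0],[0,0,0],-0.4]]'
python3 -m handwheel '[[[0.2,-1,0],[0,0,0],-0.4],[[0.2,-1,0],[0,0,0],-0.4],[[0,0,0],[0,0,0],-0.4]]'
```

```text
time: 6.4
tcp_pos: [511.1, -22.3, 16.8]
orientation: [0.643, 0.766, -0.0, 0.0]
contact_force: [0.3, 0.3, -0.2]
opening: 59.6
time: 6.7
tcp_pos: [511.0, -25.0, 16.8]
orientation: [0.643, 0.766, -0.0, 0.0]
contact_force: [0.7, 0.7, 0.3]
opening: 59.8
time: 7.0
tcp_pos: [511.4, -26.9, 16.8]
orientation: [0.643, 0.766, -0.0, -0.0]
contact_force: [-0.9, 1.6, 0.2]
opening: 59.6
```

```bash
python3 snap.py 5
```

```text
(no output)
```

View pics/scene5.png

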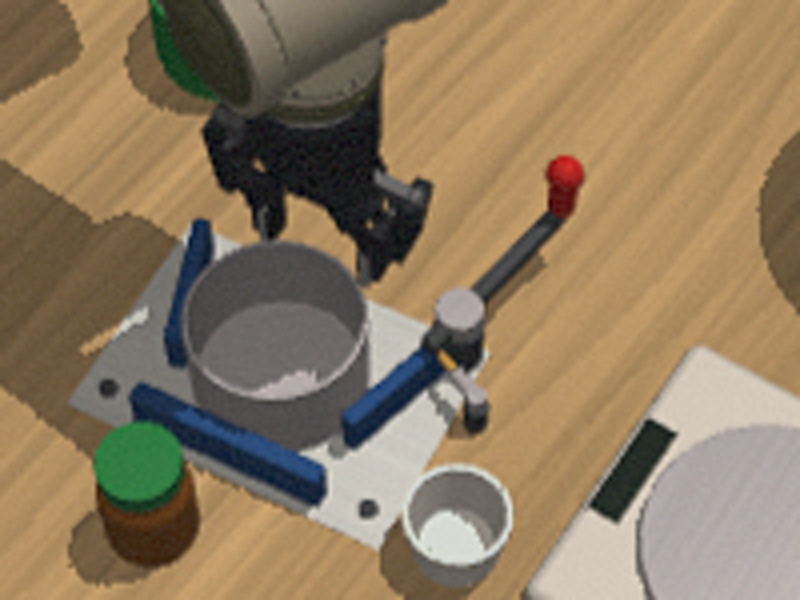

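View pics/top5.png

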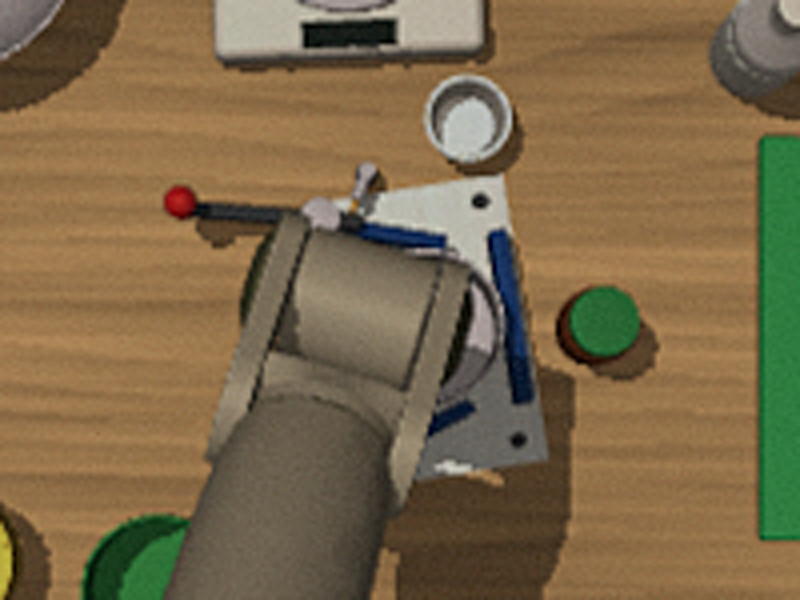

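```bash
for i in 1; do :; done; python3 -m handwheel '[[[0.2,-1,0],[0,0,0],-0.4],[[0.2,-1,0],[0,0,0],-0.4],[[0,0,0],[0,0,0],-0.4]]'
python3 -m handwheel '[[[0.2,-1,0],[0,0,0],-0.4],[[0.2,-1,0],[0,0,0],-0.4],[[0,0,0],[0,0,0],-0.4]]'
python3 -m handwheel '[[[0.2,-1,0],[0,0,0],-0.4],[[0,0,0],[0,0,0],-0.4]]'
```

```text
time: 7.4
tcp_pos: [511.7, -28.3, 16.8]
orientation: [0.643, 0.766, 0.0, -0.001]
contact_force: [-0.3, 5.8, 2.3]
opening: 59.5
time: 7.7
tcp_pos: [511.9, -28.8, 17.0]
orientation: [0.643, 0.766, 0.001, -0.001]
contact_force: [-0.6, 14.3, 5.7]
opening: 59.7
time: 7.9
tcp_pos: [512.0, -29.0, 17.1]
orientation: [0.643, 0.766, 0.001, -0.002]
contact_force: [-2.8, 20.0, 8.2]
opening: 59.6
```

The force rose to 20 N only at TCP y -28, which is the predicted fully home position. Back off and check.

```bash
python3 -m handwheel '[[[-0.5,3,0],[0,0,0],-0.4],[[-2,12,0],[0,0,0],-0.4],[[-4,20,0],[0,0,0],-0.4],[[-4,25,0],[0,0,0],-0.4],[[0,0,40],[0,0,0],-0.4],[[0,0,45],[0,0,-3],0],[[15,10,45],[0,0,-6],1],[[35,15,20],[0,0,-5],1],[[40,15,0],[0,0,0],1],[[40,15,0],[0,0,0],1],[[23,8,0],[0,0,0],1],[[0,0,0],[0,0,0],1]]'
python3 snap.py 6
```

```text
time: 9.1
tcp_pos: [656.3, 92.2, 165.3]
orientation: [0.731, 0.682, -0.0, -0.0]
contact_force: [-0.7, 0.3, -0.7]
opening: -0.2
```

View pics/scene6.png

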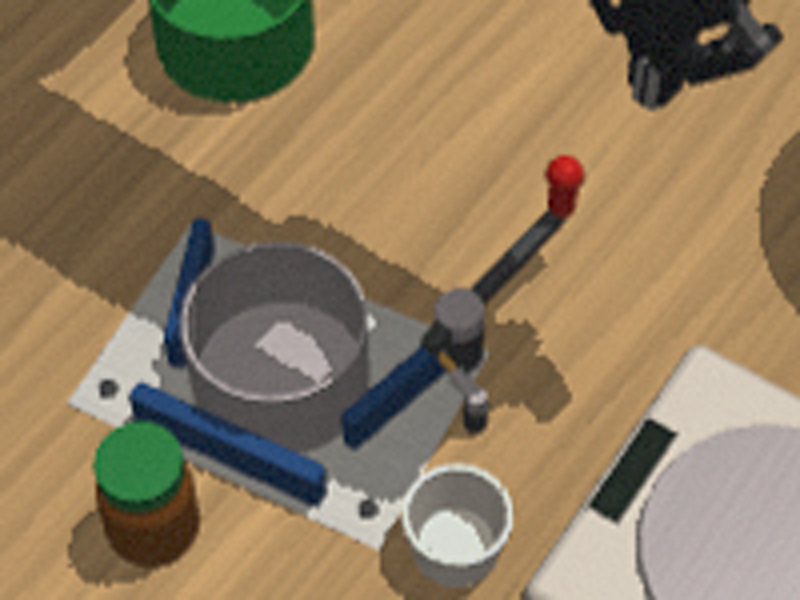

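View pics/top6.png

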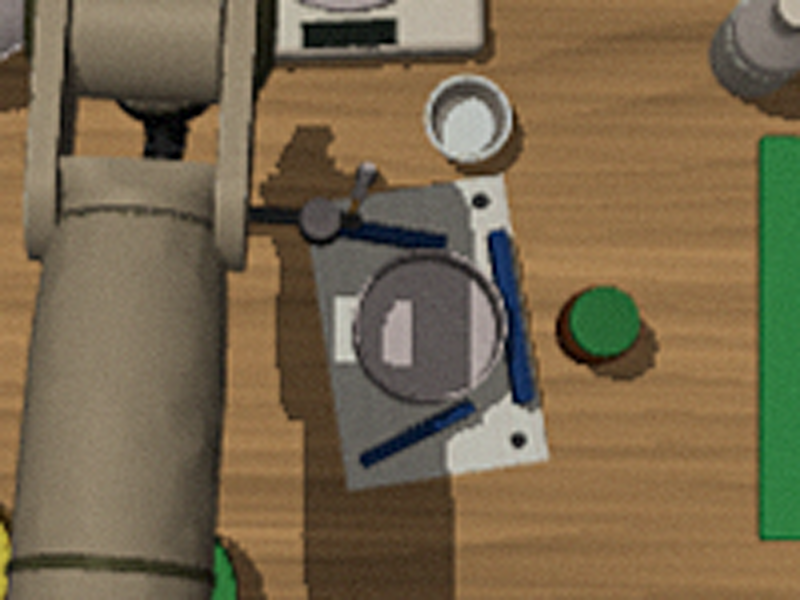

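```bash
python3 - <<'E'
from h import *
c=w("top",250+430/4-.4,150+326/4-.4,70);print(c)
for a,b in ((85.9,0),):pass
P=np.array([597.8,-4.5]);
for th in range(86,160,6):
    t=np.radians(th);k=P+100*np.array([np.cos(t),np.sin(t)]);print(th,k.round(0),(k+27*np.array([np.sin(t),-np.cos(t)])).round(0))
E
```

```text
[519.28015433 -82.76331543  70.        ]
86 [605.  95.] [632.  93.]
92 [594.  95.] [621.  96.]
98 [584.  95.] [611.  98.]
104 [574.  93.] [600.  99.]
110 [564.  89.] [589.  99.]
116 [554.  85.] [578.  97.]
122 [545.  80.] [568.  95.]
128 [536.  74.] [558.  91.]
134 [528.  67.] [548.  86.]
140 [521.  60.] [539.  80.]
146 [515.  51.] [530.  74.]
152 [510.  42.] [522.  66.]
158 [505.  33.] [515.  58.]
```

Pot centre is (519.3,-82.8) against the home position (520,-84), so it is seated. Lower beside the knob on its outer side.

```bash
python3 -m handwheel '[[[0,0,-35],[0,0,0],1],[[0,0,-35],[0,0,0],1],[[0,0,-28],[0,0,0],1],[[0,0,0],[0,0,0],1]]'
python3 - <<'E'
from station import imaging
import cv2
p,_=imaging.get_image("scene");p=p[:,:,::-1]
cv2.imwrite("pics/s7.png",cv2.resize(p[150:300,280:480],None,fx=4,fy=4,interpolation=cv2.INTER_CUBIC))
E
```

```text
time: 9.6
tcp_pos: [652.0, 90.8, 65.5]
orientation: [0.732, 0.681, -0.003, -0.002]
contact_force: [-1.3, -0.5, 0.5]
opening: 0.1
```

View pics/s7.png

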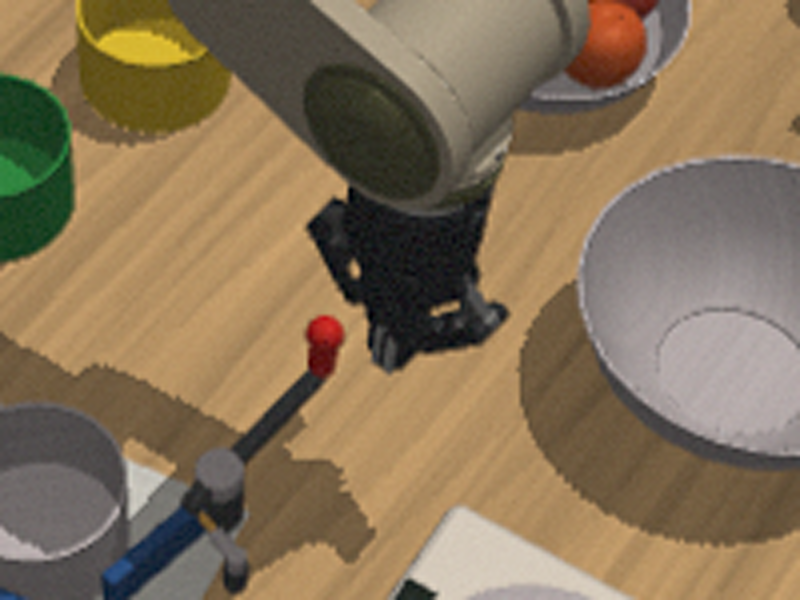

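```bash
python3 -m handwheel '[[[-5,1,6],[0,0,0],1],[[-10,2,0],[0,0,3],1],[[-6,0,0],[0,0,3],1],[[-10,2,0],[0,0,6],1],[[-10,2,0],[0,0,6],1],[[-11,1,0],[0,0,6],1],[[-11,0,0],[0,0,6],1],[[0,0,0],[0,0,0],1]]'
python3 - <<'E'
from station import imaging
import cv2
p,_=imaging.get_image("scene");p=p[:,:,::-1]
cv2.imwrite("pics/s8.png",cv2.resize(p[170:320,260:460],None,fx=4,fy=4,interpolation=cv2.INTER_CUBIC))
E
```

```text
time: 10.45
tcp_pos: [591.9, 99.3, 77.5]
orientation: [0.53, 0.848, 0.001, 0.001]
contact_force: [0.6, 0.2, 0.5]
opening: 0.0
```

View pics/s8.png

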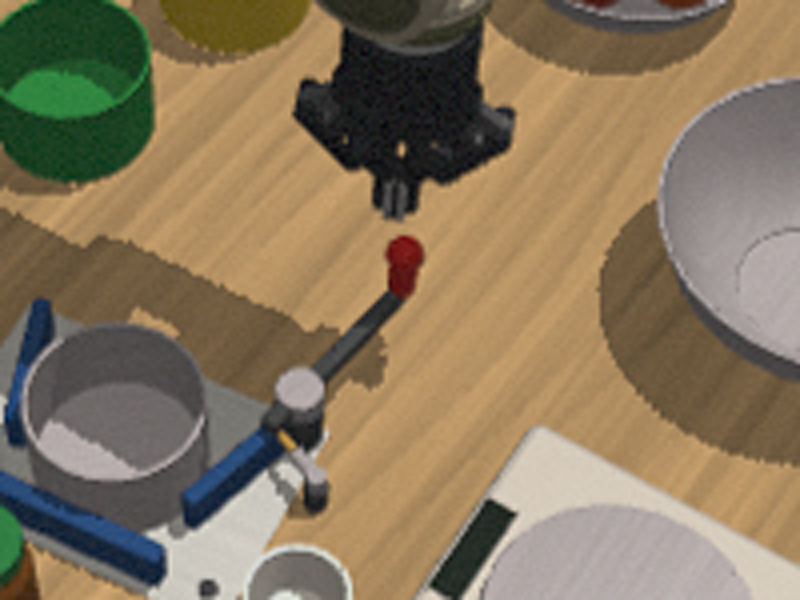

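```bash
python3 - <<'E'
from h import *
from station import status
o=status.get_obs();print(o["tcp_pos"],o["orientation"],o["opening"])
for cam in("scene","top"):
    m=imaging.camera_model(cam)
    for X in (o["tcp_pos"],[604.4,95.6,85],[606,94,85]):
        c=m["R"]@np.array(X)+m["t"];q=m["intrinsics"]@c;print(cam,q[:2]/q[2])
d=imaging.get_image("scene")[1];m=imaging.camera_model("scene")
for u,v in((361,233),(359,222),(356,222)):
    z=d[v,u];print(z,m["R"].T@(np.linalg.solve(m["intrinsics"],[u,v,1])*z-m["t"]))
E
```

```text
[592.53484257  99.18484288  77.24188026] [0.53130307 0.84717994 0.00089217 0.00155307] 0.010459172487779615
scene [357.2988609 230.7922036]
scene [360.68942202 232.24908452]
scene [360.86457756 232.99896007]
top [293.63169097 204.45630835]
top [294.81632375 199.99524686]
top [295.38902624 199.44265204]
1206.701 [607.62439727  91.73128207  88.89574983]
1172.0679 [600.85049816  88.33886233 131.41585846]
1181.0507 [592.48041416  88.82884004 124.21439717]
```

```bash
python3 - <<'E'
from h import *
m=imaging.camera_model("scene")
def pr(X):
    q=m["intrinsics"]@(m["R"]@np.array(X,float)+m["t"]);return (q[:2]/q[2]).round(1),q[2].round(0)
print("s7",pr([652,90.8,65.5]))
for z in(77,90,100,110,120):print(z,pr([592.5,99.2,z]))
p,d=imaging.get_image("scene")
np.set_printoptions(linewidth=200)
print(d[208:238:2,350:372:2].round(0).astype(int))
import cv2
cv2.imwrite("pics/s9.png",cv2.resize(p[190:250,320:400,::-1],None,fx=10,fy=10,interpolation=cv2.INTER_CUBIC))
E
```

```text
s7 (array([375.3, 247.8]), np.float64(1211.0))
77 (array([357.3, 230.8]), np.float64(1225.0))
90 (array([357.6, 227.7]), np.float64(1214.0))
100 (array([357.9, 225.3]), np.float64(1206.0))
110 (array([358.1, 222.8]), np.float64(1197.0))
120 (array([358.4, 220.3]), np.float64(1189.0))
[[1148 1152 1127 1121 1135 1362 1118 1122 1113 1147 1147]
 [1146 1149 1130 1132 1135 1163 1121 1127 1124 1142 1141]
 [1149 1152 1142 1142 1141 1165 1141 1134 1127 1141 1137]
 [1350 1354 1150 1148 1142 1150 1143 1139 1149 1139 1140]
 [1351 1348 1163 1158 1159 1154 1143 1151 1353 1347 1137]
 [1344 1341 1170 1162 1159 1161 1164 1164 1345 1342 1346]
 [1337 1342 1175 1168 1170 1164 1168 1169 1345 1340 1342]
 [1341 1336 1179 1178 1171 1172 1179 1179 1333 1341 1339]
 [1334 1341 1331 1183 1184 1179 1335 1334 1340 1332 1333]
 [1332 1330 1333 1328 1332 1333 1329 1334 1328 1329 1333]
 [1332 1330 1325 1328 1329 1330 1328 1328 1328 1329 1324]
 [1327 1322 1317 1325 1205 1206 1203 1205 1322 1323 1324]
 [1319 1320 1318 1318 1206 1203 1197 1199 1323 1322 1321]
 [1313 1319 1317 1319 1200 1205 1203 1200 1320 1315 1318]
 [1313 1314 1316 1308 1207 1202 1201 1200 1317 1315 1310]]
```

View pics/s9.png

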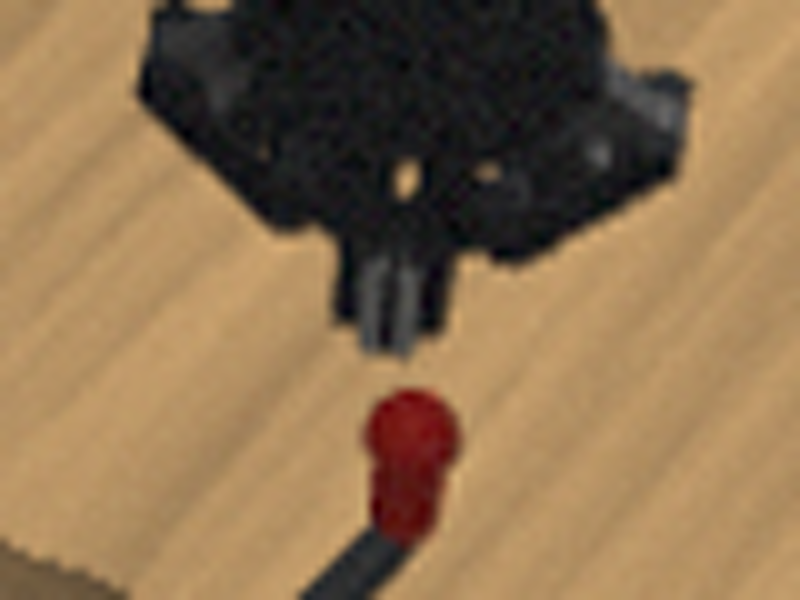

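The picture shows the ball (361,233) unmoved. The fingertips (358,225, depth about 1184) passed above it, because the real tips sit roughly 25–35 mm higher than the reported TCP. I'll go back out, come down lower, and check again.

```bash
python3 -m handwheel '[[[15,0,10],[0,0,-6],1],[[15,-2,0],[0,0,-6],1],[[15,-2,0],[0,0,-6],1],[[10,-2,0],[0,0,-6],1],[[5,0,-20],[0,0,-6],1],[[0,0,-25],[0,0,0],1],[[0,0,0],[0,0,0],1]]'
cat > s.py <<'E'
import sys,cv2
from station import imaging
from h import *
i=sys.argv[1]
p,d=imaging.get_image("scene")
cv2.imwrite(f"pics/k{i}.png",cv2.resize(p[190:290,300:420,::-1],None,fx=6,fy=6,interpolation=cv2.INTER_CUBIC));np.save("pics/d.npy",d)
E
python3 s.py 1
```

```text
time: 11.3
tcp_pos: [650.5, 93.1, 36.7]
orientation: [0.732, 0.681, -0.002, -0.002]
contact_force: [0.2, -0.0, -0.9]
opening: -0.1
```

View pics/k1.png

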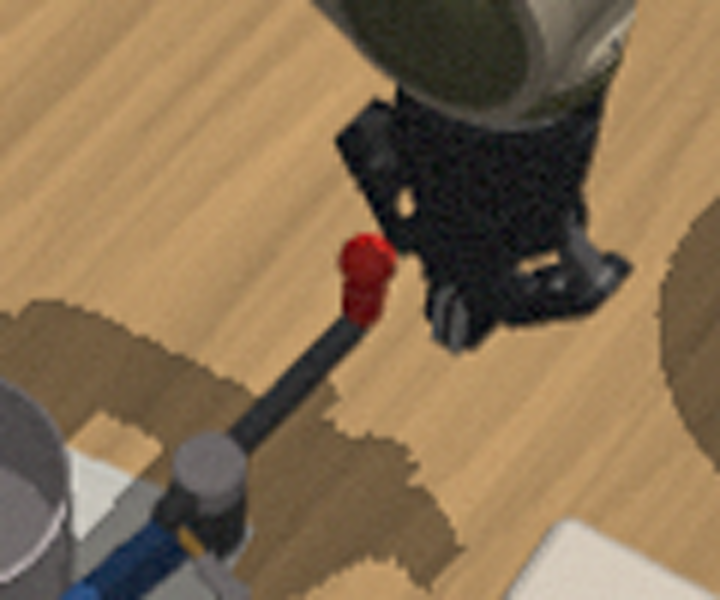

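```bash
python3 -m handwheel '[[[-8,0,5],[0,0,0],1],[[-10,0,0],[0,0,0],1],[[-10,2,0],[0,0,4],1],[[-10,2,0],[0,0,6],1],[[-10,2,0],[0,0,6],1],[[0,0,0],[0,0,0],1]]'
python3 s.py 2
```

```text
time: 11.95
tcp_pos: [604.4, 99.3, 47.5]
orientation: [0.629, 0.777, 0.001, 0.002]
contact_force: [2.7, 0.3, 2.4]
opening: -0.2
```

View pics/k2.png

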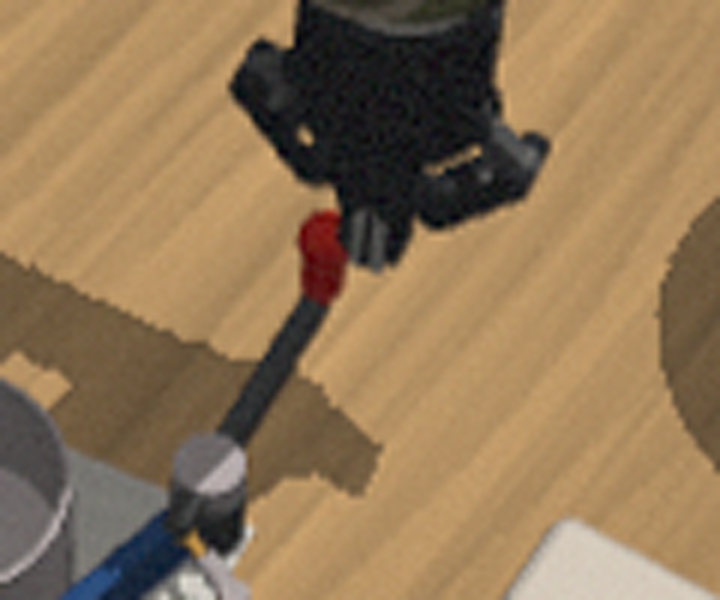

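The ball (353,228) is now moving with the fingers, so continue along the arc.

```bash
python3 -m handwheel '[[[-8,0,0],[0,0,5],1],[[-10,-1,0],[0,0,6],1],[[-10,-2,0],[0,0,6],1],[[-10,-3,0],[0,0,6],1],[[-10,-4,0],[0,0,6],1],[[0,0,0],[0,0,0],1]]'
python3 s.py 3
```

```text
time: 12.6
tcp_pos: [556.1, 89.1, 46.3]
orientation: [0.416, 0.909, 0.001, 0.001]
contact_force: [-0.1, 1.3, 3.2]
opening: 0.1
```

View pics/k3.png

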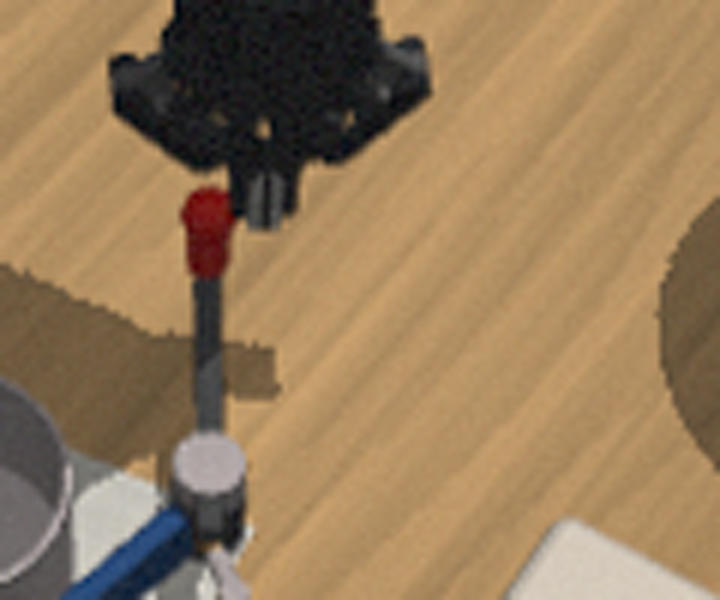

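```bash
python3 -m handwheel '[[[-10,-5,0],[0,0,5],1],[[-9,-6,0],[0,0,6],1],[[-9,-7,0],[0,0,6],1],[[-8,-8,0],[0,0,6],1],[[0,0,0],[0,0,0],1],[[0,0,0],[0,0,0],1]]'
python3 s.py 4; python3 snap.py 8
```

```text
time: 13.25
tcp_pos: [520.5, 63.2, 45.0]
orientation: [0.228, 0.974, 0.0, 0.0]
contact_force: [0.1, 0.1, 0.1]
opening: -0.2
```

View pics/scene8.png

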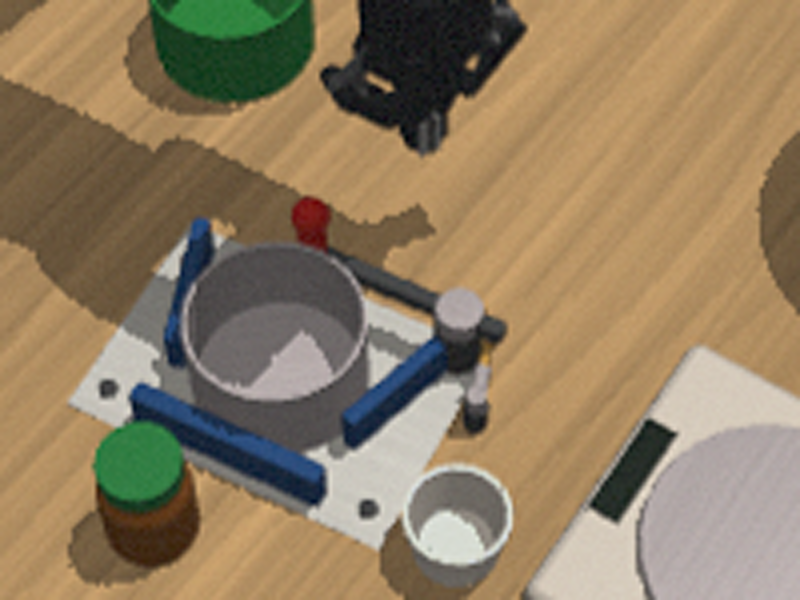

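The lever snapped across the mouth, with the ball now at (297,243). Withdraw and verify.

```bash
python3 -m handwheel '[[[5,20,10],[0,0,0],1],[[0,30,30],[0,0,0],1],[[0,20,40],[0,0,0],1],[[0,30,40],[0,0,0],1],[[0,40,20],[0,0,0],1],[[0,30,0],[0,0,0],1],[[0,0,0],[0,0,0],1]]'
python3 snap.py 9; python3 - <<'E'
from station import status
print(status.get_obs()["time"])
E
```

```text
time: 14.1
tcp_pos: [524.6, 236.6, 185.2]
orientation: [0.224, 0.975, 0.001, 0.0]
contact_force: [0.5, -0.4, -0.6]
opening: 0.0
14.2
```

View pics/top9.png

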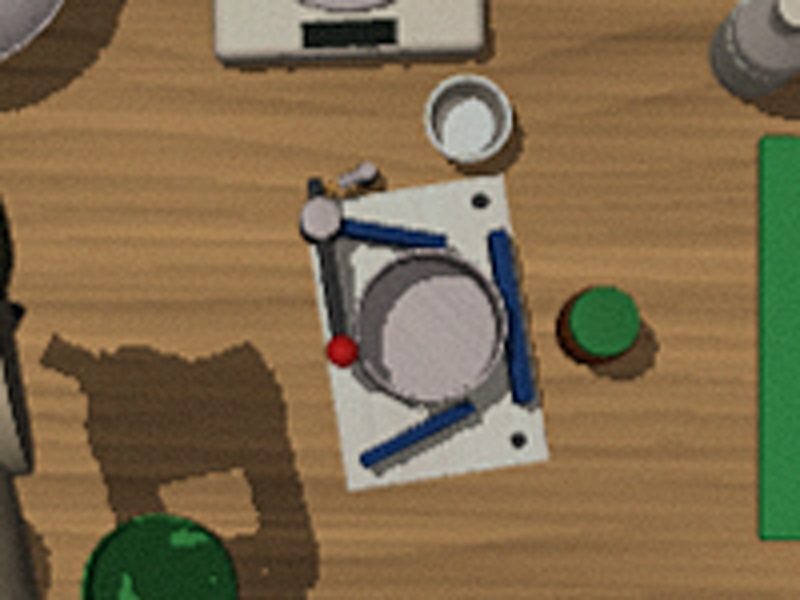

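View pics/scene9.png

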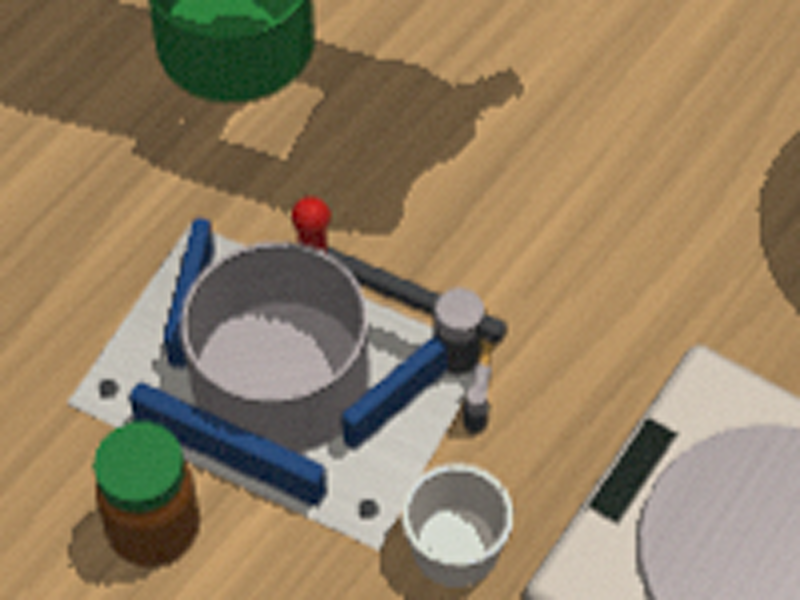

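```bash
python3 - <<'E'
from h import *
from station import ticket
f=lambda x,y,z:w("top",250+x/4-.4,150+y/4-.4,z)
k=f(342,351,85);h=f(321,219,55);v=(k-h)[:2];print("lever turned",np.radians(np.degrees(np.arctan2(v[1],v[0]))%360-85.9),"len",np.hypot(*v)," pot",f(431,327,70))
print(ticket.hand_in())
E
```

```text
lever turned 1.8047238131247674 len 98.49395465455821  pot [518.57450697 -83.48282821  70.        ]
the job is handed in; nothing more can be done
None
```

I pushed the grey steel pot into the blue dock until it sat against the back. Then I pushed the red knob past centre, and the lever snapped shut across the mouth. I handed the job in at about 14.2 s, with the arm well clear.

- **Pot seated:** its centre measured (518.6, -83.5) mm, against about (520, -84) for a fully home pot. The push force rose to about 20 N only at the end of travel.
- **Lever shut:** it turned about 1.80 rad, and 1.8 is fully shut. The pot did not move when it closed.
- **Other objects:** the jar, ramekin and green pot look unmoved in the close-up pictures. The last pictures were crops around the dock, so I did not re-check the objects farther off.
- **What disagreed:**
  - The real fingertips sat about 25–35 mm higher than the reported TCP (tool point). My first pass therefore went over the knob without touching it, and I lowered the arm and repeated it.
  - For the same reason, the pot was probably pushed nearer its rim than I planned. The pictures show no sign of it tipping.
  - My rough scene-camera reading of the pot's starting position was about 7 mm off the top camera's in each axis. I used the top camera.

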